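Punch-mark a rack panel with an automatic punch

TASK

Clear the white pump head off the aluminium panel and stand it upright in the grey tray; then set the yellow automatic punch down inside the red ring and press it straight down until it snaps, and do the same in the blue ring. Keep the whole foot inside the ring, let the punch snap nowhere else, and finally leave it standing upright with its whole foot on the round green pad. Do not disturb the other loose things.

Things in the scene. Friction and masses are not known exactly. Their poses are not given: they have to be found in the camera images.
- punch: Automatic punch standing upright: steel foot (a 50 mm disc, 12 mm high, narrowing to a 22 mm neck), above it a dark collar 42 mm in diameter from 44 to 62 mm, above that the yellow barrel 28 mm in diameter from 62 to 123 mm, and a black cap to 130 mm. Mass about 0.34 kg. Origin: centre of the foot's underside; z points up along its axis. It is round, so its yaw is of no account.
- punch_grip (a point): Centre of the punch's yellow barrel where it is held, on the axis, 90 mm above the foot's underside while the spring is relaxed (it goes down with the barrel). Collar top 28 mm below this point, cap top 40 mm above it.
- hammer (a joint): Travel of the punch's inner hammer, in m: 0 cocked, 0.0055 snapped (over 0.004 counts). Pressing the barrel down takes 3 N at first, rising by about 1.3 N per mm; at about 14 N, some 9 mm down, the hammer trips with a snap and the force drops by about 4 N. The barrel's hard stop is 15.5 mm down. When let go, barrel and hammer spring back to 0.
- panel: Aluminium panel in a fixed black marking jig, 150 mm along its x, 220 mm along its y; origin on the table under its centre, top face 24 mm above. One ring lies near panel x +8, y +45 mm, the other near x +5, y -43 mm (which is which varies).
- clamp_a (a point): Foot of a fixed toggle clamp on the panel at panel x +62, y +45 mm, about 54 mm from the ring beside it: 26 mm square base, red handle leaning to panel +x, top 133 mm above the table. This point lies at the height of the panel's top.
- clamp_b (a point): Foot of the other, equal toggle clamp, at panel x 0, y -97 mm, about 54 mm from the ring beside it, handle leaning to panel -y. This point lies at the height of the panel's top.
- red_mark: Red ring printed on the panel, inner diameter 60 mm, outer 72 mm, flat, with a thin black cross in its white middle. Origin: its centre, at the height of the panel's top (24 mm above the table).
- blue_mark: Blue ring printed on the panel, same sizes as the red one. Origin: its centre, at the height of the panel's top.
- pump_mid (a point): Pump head to be cleared: white upright cylinder with black base, 50 mm in diameter, 75 mm high, about 0.25 kg, standing on the panel over the ring beside clamp_a. This point is its centre, 37.5 mm above its underside; z points up its axis.
- tray: Fixed grey open tray, 160 mm along its x, 130 mm along its y, walls 5 mm thick and 25 mm high, floor 5 mm thick. Origin under its centre on the table. The white cartridge stands in its +x half; the -x half is free.
- cartridge_mid (a point): White filter cartridge with orange bands, 40 mm in diameter, 85 mm high, standing in the tray; leave it alone. This point is its centre, 42.5 mm above its underside.
- pad: Fixed round green pad, 110 mm in diameter, 6 mm high. Origin: centre of its underside, on the table.
- mat: Fixed black rubber mat, 190 mm square, 3 mm thick, on which the punch, the bottle and the blue pump head stand. Origin: centre of its underside.
- bottle: White bottle with blue cap, 54 mm in diameter, 118 mm high; leave it alone. Origin: centre of its underside.
- spare_pump: Blue pump head, 50 mm in diameter, 75 mm high; leave it alone. Origin: centre of its underside.
- driver: Screwdriver lying on the table, 160 mm long along its x; leave it alone. Origin about its middle, on the table.
- wrench: Wrench lying on the table, 150 mm long along its x; leave it alone. Origin about its middle, on the table.

How it is judged:
By the outcome, as a careful person would: the job done as asked, in the order asked, and still so for the second after the job is handed in, with the robot touching nothing.
It also fails if it takes over 70 s, if anything falls off the work surface, if the arm or the gripper's body presses on something with over 40 N, if the wrist force passes 120 N, or if a joint passes its speed limit or range.

ROBOT

A 6-joint arm with a two-finger parallel gripper is mounted at the origin on the work surface. World frame = base frame: x ahead of the robot, y to its left, z up, the work surface at z = 0. Lengths are in m, angles in rad, forces in N, time in s.
With the tool pointing down it reaches from about 0.225 to 0.875 m from the base axis. Payload 3.4 kg.
Tool frame: the origin (TCP) lies at the very end of the fingers, on their centre line; the grasp point (between the pads) lies 19 mm behind it (grip_depth is the distance from the TCP to the grasp point, in m); x points along the fingers, z is the direction in which the jaws open and shut, and the axes are right-handed (so a half turn about x gives the same grasp; the last joint's range is limited). The gripper opens to 85 mm and grips with 20 to 120 N. Pads are 22 mm wide; open, the fingers measure 114 mm over their backs; the gripper's body (76 mm by 85 mm) begins 54 mm behind the grasp point. The pads swing forward as they close: fully open they stand 13 mm farther back than shut.
Start: joints at [-1.325, 0.276, 1.505, -0, 1.361, -0.121], TCP at [0.206, -0.537, 0.231] pointing down, gripper open.
Joint ranges: [-2.89, 2.89], [-0.75, 2.08], [0.22, 2.7], [-1.18, 4.32], [0.11, 2.71], [-2.7, 2.7]. Speed limits (rad/s): [2.57, 2.57, 3.14, 3.14, 3.14, 3.14].

INTERFACE

Orientations are given as a unit quaternion [w, x, y, z].
In Python, from rig import get_state, get_image, sign_off, grip_depth gives the robot as it stands. The module is installed in compiled form; this text tells all that it offers.
- The arm moves only by the tool arm_command, never from a script. Its argument "series" is a list of rows, each an object with "dp": the shift along the tool's x, y, z scaled (see below), a list of three; "angular": the turn, a rotation vector about the tool's x, y, z scaled (see below), a list of three; "gripper": the finger opening in mm, from 0 to 85.4. A call has exactly 8 rows; each row shifts and turns the pose as measured when the row begins, along the tool's axes as they then stand; what a row does not reach is not made up. The controller multiplies each number of a shift by 0.12 m and each number of a turn by 90 degrees. A row lasts 1/8 s, in which the tool goes at most 62.5 mm and 10.7 degrees, less where a joint would pass 70% of its speed; a pose out of reach is approached as far as the arm can. A call with a number of a shift or a turn outside -1 to 1 is refused whole. A call with a gripper value outside its range is refused whole. The fingers move at their own pace and stop on an object; "grip_force" is the grip in N (left out, the last holds). Time passes only in rows, so rows that do not move let the fingers close, or fill a call up. It gives the time, the measured TCP pose, the force and the opening at its end, in the units of the state.
- get_state(): the state, without advancing time (a new reading comes with each control period).
- get_image(name): name is "scene" or "top"; returns a dict with "image" (400x640x3 uint8, blue, green, red), "depth" (400x640 float32, m along the optical axis (not along the pixel's ray), 0 where there is no reading), "mtx" (3x3 intrinsics, pixels), "view" (4x4, takes a point from world to camera coordinates). Camera axes: x right, y up, looking along -z (the intrinsics and any distortion apply to the point x, -y, -z); pixel columns grow to the right and rows downward; lengths in m; the calibration is good to about 2 mm. A picture is of the moment at which its call begins.
- sign_off(): hands the job in, once; it reports no verdict.
The state is a dict: "clock": time; "qpos": joint angles; "qd": joint speeds; "effort": joint torques, N m; "position": TCP position; "ee_rot": TCP orientation; "contact_force": force on the tool from outside, world axes, zero at the start; "moment": the same for the moment, N m; "width": finger opening in m.
Only numpy, scipy, OpenCV 4.12 (cv2) and the standard library are available. Lean on these libraries where they do the work, as an engineer would, in place of code of your own. Each camera call takes 0.05 s, during which the arm holds its last target. There are 200 camera calls.

## Working session

There is one attempt and no reset: what is moved stays moved. The work goes in short steps, Python scripts to look and compute and a tool call to move; the robot and the scene stay as the last step left them, time stands still between calls to the robot, and variables do not carry over. Pictures are saved under pics/ and viewed, about 8 in all and at most 12, crops included, and the job is handed in when it is done.

Besides the shell and the picture viewer there is one more tool, called after "Request:" as name(argument=value, ...), one argument or row to a line, values as JSON. arm_command: Moves the arm, as the interface text tells. Its arguments: {"type":"object","properties":{"series":{"type":"array","items":{"type":"object","properties":{"dp":{"type":"array","items":{"type":"number"}},"angular":{"type":"array","items":{"type":"number"}},"gripper":{"type":"number"}}}},"grip_force":{"type":"number"}},"required":["series"]}

```bash
mkdir -p pics; ls
cat > h.py <<'E'
import numpy as np, cv2
from rig import get_state, get_image, grip_depth
def pts(d):
    z=d['depth'];h,w=z.shape;K=d['mtx'];v,u=np.mgrid[:h,:w]
    x=(u-K[0,2])/K[0,0]*z;y=(v-K[1,2])/K[1,1]*z
    P=np.stack([x,-y,-z,np.ones_like(z)],-1)
    return (P@np.linalg.inv(d['view']).T)[...,:3]
def ray(d,u,v,z):
    K=d['mtx'];T=np.linalg.inv(d['view'])
    r=T[:3,:3]@np.array([(u-K[0,2])/K[0,0],-(v-K[1,2])/K[1,1],-1]);c=T[:3,3]
    return c+r*(z-c[2])/r[2]
E
python3 - <<'E'
from h import *
s=get_state();print({k:np.round(v,3) for k,v in s.items()},grip_depth)
for n in('scene','top'):
    d=get_image(n);cv2.imwrite(f'pics/{n}0.png',d['image']);print(n,d['mtx'],np.linalg.inv(d['view']).round(3),(d['depth']>0).mean());np.savez(f'{n}0.npz',**d)
E
```

```text
pics
{'clock': np.float64(0.0), 'qpos': array([-1.325,  0.277,  1.506, -0.   ,  1.361, -0.121]), 'qd': array([ 0.001, -0.   , -0.   , -0.   ,  0.001,  0.   ]), 'effort': array([-1.0000e-03, -4.1678e+01, -2.4581e+01, -0.0000e+00,  1.1000e-02,
       -0.0000e+00]), 'position': array([ 0.206, -0.536,  0.23 ]), 'ee_rot': array([ 0.582,  0.401,  0.583, -0.4  ]), 'contact_force': array([-0.639,  0.635,  0.15 ]), 'moment': array([-0.041, -0.034, -0.019]), 'width': np.float64(0.086)} 0.0187
scene [[405.4444646    0.         314.58188389]
 [  0.         405.4444646  199.87982518]
 [  0.           0.           1.        ]] [[ 0.834 -0.473  0.285  0.828]
 [ 0.552  0.707 -0.442 -0.47 ]
 [ 0.007  0.526  0.85   0.919]
 [ 0.     0.     0.     1.   ]] 0.99601171875
top [[365.32515011   0.         318.70173467]
 [  0.         365.32515011 197.8764002 ]
 [  0.           0.           1.        ]] [[-0.022  0.997 -0.074  0.467]
 [-1.    -0.023 -0.016 -0.058]
 [-0.017  0.074  0.997  1.115]
 [ 0.     0.     0.     1.   ]] 0.9959765625
```

View pics/top0.png

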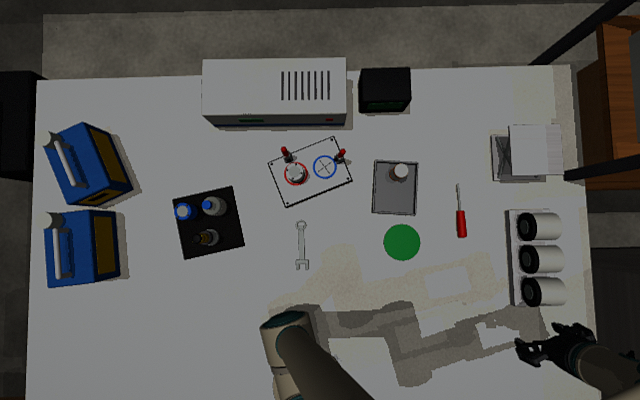

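View pics/scene0.png

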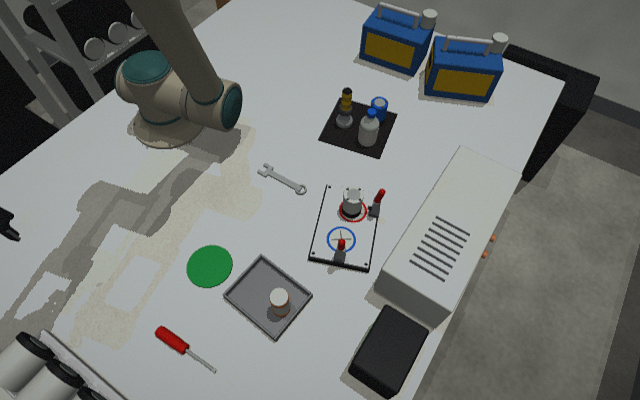

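Top view: pump on red ring at (296,174), blue ring (325,167), tray (396,187) with cartridge (400,171), pad (402,242), punch (207,237), bottle (213,205), spare (184,211). The scene view agrees.

```bash
cat > m.py <<'E'
from h import *
D={n:dict(np.load(f'{n}0.npz')) for n in('top','scene')}
P={n:pts(D[n]) for n in D}
H={n:cv2.cvtColor(D[n]['image'],cv2.COLOR_BGR2HSV) for n in D}
def box(n,u0,u1,v0,v1):
    m=np.zeros((400,640),bool);m[v0:v1,u0:u1]=1;return m
def circ(xy):
    (c,r)=cv2.minEnclosingCircle(xy.astype(np.float32));return np.round(c,4),round(r,4)
def col(n,lo,hi,b): return (cv2.inRange(H[n],lo,hi)>0)&box(n,*b)
T=P['top']
# upright things: both views, slices by height
both=np.concatenate([P[n].reshape(-1,3) for n in P])
for name,(u,v),zs,R in [('pump',(296,174),(.06,.11),.045),('cart',(400,171),(.04,.1),.04),('punch',(207,237),(.05,.14),.06),('bottle',(213,205),(.02,.09),.05),('spare',(184,211),(.02,.085),.05)]:
    c=T[v,u]
    print(name,c.round(3))
    q=both[(np.hypot(*(both[:,:2]-c[:2]).T)<R)&(both[:,2]>zs[0])&(both[:,2]<zs[1]+.02)]
    print('  ',len(q),'zmax',np.percentile(q[:,2],98).round(4),circ(q[:,:2]))
    A=np.c_[2*q[:,:2],np.ones(len(q))];
for n,b in (('top',(310,345,150,185)),('scene',(320,365,222,258))):
    m=col(n,(100,90,60),(130,255,255),b).astype(np.uint8)
    k=max(cv2.findContours(m,cv2.RETR_EXTERNAL,cv2.CHAIN_APPROX_NONE)[0],key=len)
    e=cv2.fitEllipse(cv2.convexHull(k)) if len(k)>5 else None
    v,u=np.nonzero(m);w=np.array([ray(D[n],a,c,.024) for a,c in zip(u,v)]);print('blue',n,e and ray(D[n],*e[0],.024).round(4),circ(w[:,:2]),w.mean(0))
for n,b in (('top',(275,315,155,190)),('scene',(335,372,192,224))):
    m=(col(n,(0,110,60),(8,255,255),b)|col(n,(172,110,60),(180,255,255),b))&(abs(P[n][...,2]-.024)<.008)
    v,u=np.nonzero(m);w=np.array([ray(D[n],a,c,.024) for a,c in zip(u,v)]);print('red',n,circ(w[:,:2]))
m=col('top',(45,120,40),(85,255,255),(370,435,215,270));v,u=np.nonzero(m);w=np.array([ray(D['top'],a,c,.006) for a,c in zip(u,v)]);print('pad',w.mean(0),circ(w[:,:2]))
q=both[(abs(both[:,2]-.025)<.004)]
c=T[195,390];q=q[np.hypot(*(q[:,:2]-c[:2]).T)<.14];r=cv2.minAreaRect(q[:,:2].astype(np.float32));print('tray',r)
c=T[180,310];q=both[(abs(both[:,2]-.024)<.004)];q=q[np.hypot(*(q[:,:2]-c[:2]).T)<.16];r=cv2.minAreaRect(q[:,:2].astype(np.float32));print('panel',r)
E
python3 m.py
```

```text
pump [0.611 0.02  0.101]
   688 zmax 0.1028 (array([0.6208, 0.0239]), 0.0262)
cart [ 0.614 -0.273  0.087]
   605 zmax 0.0933 (array([ 0.6175, -0.2763]), 0.0222)
punch [0.44  0.277 0.08 ]
   543 zmax 0.1341 (array([0.4405, 0.2876]), 0.0218)
bottle [0.529 0.253 0.103]
   760 zmax 0.102 (array([0.5329, 0.2645]), 0.0297)
spare [0.516 0.343 0.08 ]
   649 zmax 0.0814 (array([0.5179, 0.3478]), 0.0271)
blue top [ 0.6427 -0.0592  0.024 ] (array([ 0.6428, -0.0593]), 0.0365) [ 0.64257984 -0.06027684  0.024     ]
blue scene [ 0.6439 -0.063   0.024 ] (array([ 0.6437, -0.0626]), 0.0357) [ 0.64314015 -0.06009716  0.024     ]
red top (array([0.6244, 0.0279]), 0.0359)
red scene (array([0.6248, 0.0247]), 0.0358)
pad [ 0.41090623 -0.28635136  0.006     ] (array([ 0.411 , -0.2863]), 0.054)
tray ((0.5795038342475891, -0.2306351363658905), (0.2137659341096878, 0.1611899733543396), 84.96574401855469)
panel ((0.6315895318984985, -0.01637624204158783), (0.14836236834526062, 0.22031980752944946), 20.640064239501953)
```

```bash
cat >> m.py <<'E'
print('-----')
from scipy.optimize import least_squares
def cyl(c,z0,z1,r,R):
    q=both[(np.hypot(*(both[:,:2]-c).T)<R)&(both[:,2]>z0)&(both[:,2]<z1)]
    f=lambda p:np.hypot(*(q[:,:2]-p).T)-r
    s=least_squares(f,c,loss='soft_l1',f_scale=.001);return len(q),s.x.round(4),np.median(abs(s.fun)).round(4)
print('punch',cyl(np.array([.4405,.2876]),.072,.12,.014,.03))
print('pump',cyl(np.array([.62,.024]),.045,.09,.025,.04))
t=T[(T[...,2]>.126)&(np.hypot(T[...,0]-.44,T[...,1]-.288)<.03)];print('punch cap',len(t),t.mean(0))
t=T[(T[...,2]>.093)&(T[...,2]<.11)&(np.hypot(T[...,0]-.62,T[...,1]-.024)<.04)];print('pump top',len(t),t.mean(0))
q=both[(abs(both[:,2]-.025)<.004)&(both[:,1]<-.14)&(both[:,1]>-.36)&(both[:,0]>.46)&(both[:,0]<.70)]
print('tray',cv2.minAreaRect(q[:,:2].astype(np.float32)))
s=get_state();from scipy.spatial.transform import Rotation as Ro
R=Ro.from_quat(np.roll(s['ee_rot'],-1)).as_matrix();print(R.round(3))
E
python3 m.py | sed -n '/-----/,$p'
```

```text
-----
punch (185, array([0.44  , 0.2899]), np.float64(0.001))
pump (209, array([0.6203, 0.025 ]), np.float64(0.0008))
punch cap 74 [0.44033549 0.28946648 0.13129839]
pump top 241 [0.61993406 0.02577784 0.09934965]
tray ((0.5788573026657104, -0.23797450959682465), (0.19903035461902618, 0.1611899733543396), 84.96574401855469)
[[-0.     0.933  0.359]
 [ 0.002  0.359 -0.933]
 [-1.     0.    -0.002]]
```

Request:
arm_command(
  series=[
    {"dp": [0,0.4,-0.255],"angular": [0,0,0],"gripper": 85},
    {"dp": [0,0.4,-0.255],"angular": [0,0,0],"gripper": 85},
    {"dp": [0,0.4,-0.255],"angular": [0,0,0],"gripper": 85},
    {"dp": [0,0.4,-0.255],"angular": [0,0,0],"gripper": 85},
    {"dp": [0,0.4,-0.255],"angular": [0,0,0],"gripper": 85},
    {"dp": [0,0.4,-0.255],"angular": [0,0,0],"gripper": 85},
    {"dp": [0,0.4,-0.255],"angular": [0,0,0],"gripper": 85},
    {"dp": [0,0.4,-0.255],"angular": [0,0,0],"gripper": 85},
  ],
)

```text
clock: 1.1
position: [0.4828, -0.1631, 0.2276]
ee_rot: [0.58, 0.404, 0.582, -0.402]
contact_force: [1.3, 0.1, 0.9]
width: 0.0852
```

```bash
cat > go.py <<'E'
# go.py x y z [yaw of tool z wanted, deg]: shift to target in tool units and the levelling turn in tool units
import sys;from h import *;from scipy.spatial.transform import Rotation as Ro
s=get_state();R=Ro.from_quat(np.roll(s['ee_rot'],-1))
t=np.array([float(a) for a in sys.argv[1:4]]);d=t-s['position']
M=R.as_matrix();a=np.radians(float(sys.argv[4])) if len(sys.argv)>4 else np.arctan2(M[1,2],M[0,2])
Z=np.array([np.cos(a),np.sin(a),0]);X=np.array([0,0,-1.]);W=Ro.from_matrix(np.c_[X,np.cross(Z,X),Z])
print('clk',round(float(s['clock']),2),'pos',s['position'].round(4),'d mm',(d*1e3).round(1),'dp units',(R.inv().apply(d)/.12).round(3),'turn units',((R.inv()*W).as_rotvec()/(np.pi/2)).round(4),'yaw',np.degrees(np.arctan2(M[1,2],M[0,2])).round(1),'tilt',np.degrees(np.arccos(-M[2,0])).round(2),'F',s['contact_force'].round(1),'w',round(float(s['width']),4),'q',s['qpos'].round(2))
E
python3 go.py .620 .0254 .16 -69
python3 - <<'E'
from h import *
D=dict(np.load('top0.npz'))
print([ray(D,u,v,.025)[:2].round(3) for u,v in((376,160),(418,162),(414,215),(372,211))])
E
```

```text
clk 1.1 pos [ 0.4828 -0.1631  0.2276] d mm [137.2 188.5 -67.6] dp units [ 0.567  1.621 -1.069] turn units [-0.0058 -0.0027  0.0003] yaw -69.5 tilt 0.24 F [1.3 0.1 0.9] w 0.0852 q [-0.46  0.18  1.64  0.    1.32  0.75]
[array([ 0.658, -0.215]), array([ 0.649, -0.341]), array([ 0.491, -0.322]), array([ 0.505, -0.198])]
```

Request:
arm_command(
  series=[
    {"dp": [0,0.324,-0.214],"angular": [0,0,0],"gripper": 85},
    {"dp": [0,0.324,-0.214],"angular": [0,0,0],"gripper": 85},
    {"dp": [0,0.324,-0.214],"angular": [0,0,0],"gripper": 85},
    {"dp": [0,0.324,-0.214],"angular": [0,0,0],"gripper": 85},
    {"dp": [0.1,0.324,-0.214],"angular": [0,0,0],"gripper": 85},
    {"dp": [0.2,0,0],"angular": [0,0,0],"gripper": 85},
    {"dp": [0.2,0,0],"angular": [0,0,0],"gripper": 85},
    {"dp": [0,0,0],"angular": [0,0,0],"gripper": 85},
  ],
)

```text
clock: 2.1
position: [0.6241, 0.038, 0.1625]
ee_rot: [0.58, 0.401, 0.585, -0.401]
contact_force: [0.8, -0.4, 0.7]
width: 0.0849
```

```bash
python3 go.py .620 .0254 .062 -69
```

```text
clk 2.1 pos [0.6241 0.038  0.1625] d mm [  -4.1  -12.6 -100.5] dp units [ 0.837 -0.066  0.092] turn units [-0.0007 -0.0042  0.0029] yaw -69.1 tilt 0.46 F [ 0.8 -0.4  0.7] w 0.0849 q [-0.05  0.4   1.5   0.    1.26  1.15]
```

Request:
arm_command(
  series=[
    {"dp": [0,-0.06,0.085],"angular": [0,0,0],"gripper": 85},
    {"dp": [0,0,0],"angular": [0,0,0],"gripper": 85},
    {"dp": [0.2,0,0],"angular": [0,0,0],"gripper": 85},
    {"dp": [0.22,0,0],"angular": [0,0,0],"gripper": 85},
    {"dp": [0.22,0,0],"angular": [0,0,0],"gripper": 85},
    {"dp": [0.1,0,0],"angular": [0,0,0],"gripper": 85},
    {"dp": [0,0,0],"angular": [0,0,0],"gripper": 85},
    {"dp": [0,0,0],"angular": [0,0,0],"gripper": 85},
  ],
)

```text
clock: 3.1
position: [0.6264, 0.0219, 0.0809]
ee_rot: [0.584, 0.405, 0.579, -0.399]
contact_force: [0.5, -0.5, 0.6]
width: 0.0853
```

```bash
python3 go.py .620 .0254 .062 -69; python3 -c "
from h import *
a=get_image('top');b=get_image('scene')
cv2.imwrite('pics/g1.png',np.hstack([cv2.resize(a['image'][120:220,240:360],(400,333)),cv2.resize(b['image'][140:280,280:448],(400,333))]))"
```

```text
clk 3.1 pos [0.6264 0.0219 0.0809] d mm [ -6.4   3.5 -18.9] dp units [ 0.157 -0.041 -0.046] turn units [-0.0037  0.0005 -0.007 ] yaw -69.3 tilt 0.63 F [ 0.5 -0.5  0.6] w 0.0853 q [-0.08  0.46  1.61  0.    1.06  1.13]
```

View pics/g1.png

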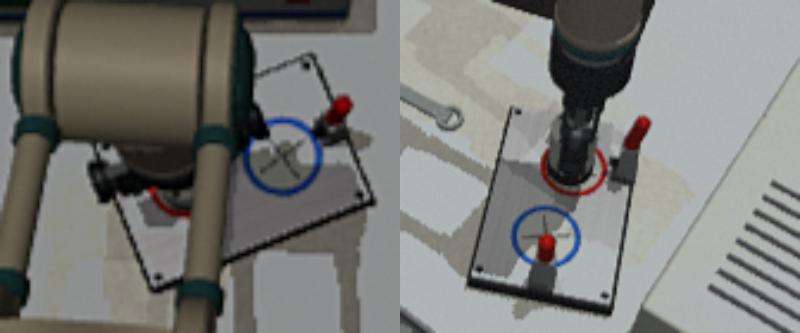

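The gripper straddles the white pump head (crop ~(575,150) right), clear of the clamp. Centring, lowering, closing.

Request:
arm_command(
  series=[
    {"dp": [0.05,-0.045,-0.045],"angular": [0,0,0],"gripper": 85},
    {"dp": [0.05,0,0],"angular": [0,0,0],"gripper": 85},
    {"dp": [0,0,0],"angular": [0,0,0],"gripper": 40},
    {"dp": [0,0,0],"angular": [0,0,0],"gripper": 40},
    {"dp": [0,0,0],"angular": [0,0,0],"gripper": 40},
    {"dp": [0,0,0],"angular": [0,0,0],"gripper": 40},
    {"dp": [0,0,0],"angular": [0,0,0],"gripper": 40},
    {"dp": [0,0,0],"angular": [0,0,0],"gripper": 40},
  ],
  grip_force=40,
)

```text
clock: 4.2
position: [0.6195, 0.0256, 0.0694]
ee_rot: [0.585, 0.405, 0.579, -0.399]
contact_force: [-0.2, 0.6, 1.7]
width: 0.0483
```

```bash
python3 go.py .620 .0254 .17 -69
```

```text
clk 4.2 pos [0.6195 0.0256 0.0694] d mm [  0.5  -0.2 100.6] dp units [-0.838  0.014  0.004] turn units [-0.0034  0.0009 -0.0081] yaw -69.3 tilt 0.74 F [-0.2  0.6  1.7] w 0.0483 q [-0.07  0.46  1.65  0.    1.02  1.13]
```

Request:
arm_command(
  series=[
    {"dp": [-0.15,0,0],"angular": [0,0,0],"gripper": 40},
    {"dp": [-0.25,0,0],"angular": [0,0,0],"gripper": 40},
    {"dp": [-0.25,0,0],"angular": [0,0,0],"gripper": 40},
    {"dp": [-0.2,0,0],"angular": [0,0,0],"gripper": 40},
    {"dp": [0,-0.12,0.16],"angular": [0,0,0],"gripper": 40},
    {"dp": [0,-0.25,0.33],"angular": [0,0,0],"gripper": 40},
    {"dp": [0,-0.25,0.33],"angular": [0,0,0],"gripper": 40},
    {"dp": [0,-0.25,0.33],"angular": [0,0,0],"gripper": 40},
  ],
)

```text
clock: 5.2
position: [0.5663, -0.1411, 0.167]
ee_rot: [0.583, 0.402, 0.583, -0.398]
contact_force: [1.1, 0.3, -2.8]
width: 0.0487
```

```bash
python3 go.py .535 -.2645 .0504 -69
```

```text
clk 5.2 pos [ 0.5663 -0.1411  0.167 ] d mm [ -31.3 -123.4 -116.6] dp units [ 0.967 -0.618  0.869] turn units [ 0.0013 -0.0023 -0.0025] yaw -68.9 tilt 0.31 F [ 1.1  0.3 -2.8] w 0.0487 q [-0.37  0.33  1.59  0.01  1.22  0.83]
```

Request:
arm_command(
  series=[
    {"dp": [0,-0.22,0.32],"angular": [0,0,0],"gripper": 40},
    {"dp": [0,-0.2,0.26],"angular": [0,0,0],"gripper": 40},
    {"dp": [0.05,-0.07,0.1],"angular": [0,0,0],"gripper": 40},
    {"dp": [0.15,0,0],"angular": [0,0,0],"gripper": 40},
    {"dp": [0.2,0,0],"angular": [0,0,0],"gripper": 40},
    {"dp": [0.15,0,0],"angular": [0,0,0],"gripper": 40},
    {"dp": [0,0,0],"angular": [0,0,0],"gripper": 40},
    {"dp": [0,0,0],"angular": [0,0,0],"gripper": 40},
  ],
)

```text
clock: 6.2
position: [0.5368, -0.2412, 0.0935]
ee_rot: [0.579, 0.403, 0.585, -0.399]
contact_force: [-0.3, -0.7, -2.8]
width: 0.0485
```

```bash
python3 go.py .535 -.2645 .0504 -69
```

```text
clk 6.2 pos [ 0.5368 -0.2412  0.0935] d mm [ -1.8 -23.3 -43.1] dp units [ 0.358 -0.083  0.18 ] turn units [-0.0016 -0.007   0.0001] yaw -69.1 tilt 0.63 F [-0.3 -0.7 -2.8] w 0.0485 q [-0.54  0.41  1.67  0.01  1.07  0.66]
```

Request:
arm_command(
  series=[
    {"dp": [0,-0.08,0.18],"angular": [0,-0.007,0],"gripper": 40},
    {"dp": [0,0,0],"angular": [0,0,0],"gripper": 40},
    {"dp": [0.1,0,0],"angular": [0,0,0],"gripper": 40},
    {"dp": [0.12,0,0],"angular": [0,0,0],"gripper": 40},
    {"dp": [0.07,0,0],"angular": [0,0,0],"gripper": 40},
    {"dp": [0.03,0,0],"angular": [0,0,0],"gripper": 40},
    {"dp": [0,0,0],"angular": [0,0,0],"gripper": 40},
    {"dp": [0,0,0],"angular": [0,0,0],"gripper": 40},
  ],
)

```text
clock: 7.2
position: [0.5365, -0.2665, 0.0535]
ee_rot: [0.583, 0.401, 0.581, -0.401]
contact_force: [-0.1, -0.5, -2.5]
width: 0.0487
```

```bash
python3 go.py .535 -.2645 .0504 -69
```

```text
clk 7.2 pos [ 0.5365 -0.2665  0.0535] d mm [-1.5  2.  -3.1] dp units [ 0.026 -0.005 -0.02 ] turn units [-0.0012  0.0016 -0.0008] yaw -69.1 tilt 0.16 F [-0.1 -0.5 -2.5] w 0.0487 q [-0.58  0.46  1.7  -0.    0.98  0.63]
```

Request:
arm_command(
  series=[
    {"dp": [0.015,0,0],"angular": [0,0,0],"gripper": 40},
    {"dp": [0.015,0,0],"angular": [0,0,0],"gripper": 40},
    {"dp": [0,0,0],"angular": [0,0,0],"gripper": 40},
    {"dp": [0,0,0],"angular": [0,0,0],"gripper": 70},
    {"dp": [0,0,0],"angular": [0,0,0],"gripper": 70},
    {"dp": [0,0,0],"angular": [0,0,0],"gripper": 70},
    {"dp": [0,0,0],"angular": [0,0,0],"gripper": 70},
    {"dp": [0,0,0],"angular": [0,0,0],"gripper": 70},
  ],
)

```text
clock: 8.2
position: [0.5384, -0.2677, 0.0523]
ee_rot: [0.585, 0.401, 0.579, -0.401]
contact_force: [-0.2, 1.1, -0.4]
width: 0.0702
```

```bash
python3 go.py .535 -.2645 .18 -69
```

```text
clk 8.2 pos [ 0.5384 -0.2677  0.0523] d mm [ -3.4   3.2 127.7] dp units [-1.064 -0.012 -0.027] turn units [-0.0012  0.0046 -0.0031] yaw -69.1 tilt 0.5 F [-0.2  1.1 -0.4] w 0.0702 q [-0.58  0.46  1.7  -0.    0.97  0.63]
```

Request:
arm_command(
  series=[
    {"dp": [-0.2,0,0],"angular": [0,0,0],"gripper": 70},
    {"dp": [-0.35,0,0],"angular": [0,0,0],"gripper": 70},
    {"dp": [-0.35,0,0],"angular": [0,0,0],"gripper": 80},
    {"dp": [-0.25,0.03,-0.15],"angular": [0,0,0],"gripper": 80},
    {"dp": [0,0.08,-0.4],"angular": [0,0,0],"gripper": 80},
    {"dp": [0,0.1,-0.48],"angular": [0,0,0],"gripper": 80},
    {"dp": [0,0.1,-0.48],"angular": [0,0,0],"gripper": 80},
    {"dp": [0,0.1,-0.48],"angular": [0,0,0],"gripper": 80},
  ],
)

```text
clock: 9.2
position: [0.4996, -0.0244, 0.1932]
ee_rot: [0.585, 0.404, 0.576, -0.403]
contact_force: [-0.7, 0.2, 0.1]
width: 0.08
```

```bash
python3 go.py .440 .2897 .18 -69; python3 -c "
from h import *
a=get_image('top');b=get_image('scene')
np.savez('top1.npz',**a);np.savez('scene1.npz',**b)
cv2.imwrite('pics/g2.png',np.hstack([cv2.resize(a['image'][130:250,260:440],(400,267)),cv2.resize(b['image'][170:342,190:448],(400,267))]))"
```

```text
clk 9.2 pos [ 0.4996 -0.0244  0.1932] d mm [-59.6 314.1 -13.2] dp units [ 0.091  0.446 -2.627] turn units [-0.0065  0.0057 -0.0053] yaw -69.6 tilt 0.7 F [-0.7  0.2  0.1] w 0.08 q [-0.19  0.18  1.73 -0.    1.22  1.03]
```

View pics/g2.png

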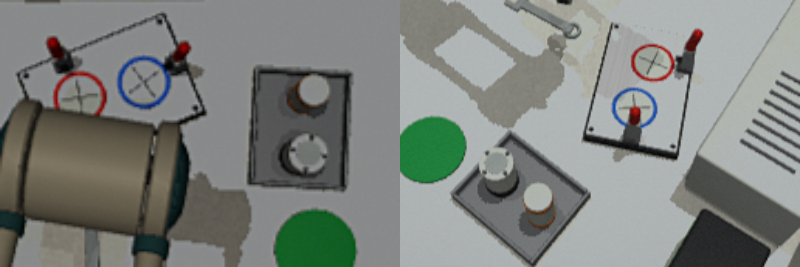

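The pump head stands upright in the tray's free half (left crop (307,153)); cartridge undisturbed; red ring (80,97) and blue (145,82) are free. On to the punch.

Request:
arm_command(
  series=[
    {"dp": [0,0.08,-0.48],"angular": [0,0,0],"gripper": 80},
    {"dp": [0,0.08,-0.48],"angular": [0,0,0],"gripper": 80},
    {"dp": [0,0.08,-0.48],"angular": [0,0,0],"gripper": 80},
    {"dp": [0,0.08,-0.48],"angular": [0,0,0],"gripper": 80},
    {"dp": [0,0.07,-0.4],"angular": [0,0,0],"gripper": 80},
    {"dp": [0,0.03,-0.2],"angular": [0,0,0],"gripper": 80},
    {"dp": [0,0,0],"angular": [0,0,0],"gripper": 80},
    {"dp": [0,0,0],"angular": [0,0,0],"gripper": 80},
  ],
)

```text
clock: 10.3
position: [0.442, 0.2831, 0.1919]
ee_rot: [0.588, 0.404, 0.575, -0.401]
contact_force: [-0.7, -0.4, 0.1]
width: 0.08
```

```bash
python3 go.py .440 .2897 .15 -69
```

```text
clk 10.3 pos [0.442  0.2831 0.1919] d mm [ -2.    6.6 -41.9] dp units [ 0.349 -0.001 -0.061] turn units [-0.0039  0.0073 -0.0085] yaw -69.4 tilt 1.01 F [-0.7 -0.4  0.1] w 0.08 q [ 0.45  0.22  1.68 -0.01  1.23  1.66]
```

Request:
arm_command(
  series=[
    {"dp": [0,0,-0.06],"angular": [-0.004,0.007,-0.008],"gripper": 80},
    {"dp": [0,0,0],"angular": [0,0,0],"gripper": 80},
    {"dp": [0.15,0,0],"angular": [0,0,0],"gripper": 80},
    {"dp": [0.15,0,0],"angular": [0,0,0],"gripper": 80},
    {"dp": [0.05,0,0],"angular": [0,0,0],"gripper": 80},
    {"dp": [0,0,0],"angular": [0,0,0],"gripper": 80},
    {"dp": [0,0,0],"angular": [0,0,0],"gripper": 80},
    {"dp": [0,0,0],"angular": [0,0,0],"gripper": 80},
  ],
)

```text
clock: 11.3
position: [0.4428, 0.2862, 0.1509]
ee_rot: [0.583, 0.403, 0.581, -0.401]
contact_force: [0.6, 0.9, -0.4]
width: 0.0798
```

```bash
python3 go.py .440 .2897 .083 -69
```

```text
clk 11.3 pos [0.4428 0.2862 0.1509] d mm [ -2.8   3.5 -67.9] dp units [ 0.566 -0.014 -0.036] turn units [-0.0039  0.0005 -0.0024] yaw -69.4 tilt 0.22 F [ 0.6  0.9 -0.4] w 0.0798 q [ 0.44  0.26  1.74 -0.    1.14  1.65]
```

Request:
arm_command(
  series=[
    {"dp": [0.12,-0.014,-0.036],"angular": [0,0,0],"gripper": 80},
    {"dp": [0.2,0,0],"angular": [0,0,0],"gripper": 80},
    {"dp": [0.16,0,0],"angular": [0,0,0],"gripper": 80},
    {"dp": [0.06,0,0],"angular": [0,0,0],"gripper": 80},
    {"dp": [0,0,0],"angular": [0,0,0],"gripper": 80},
    {"dp": [0,0,0],"angular": [0,0,0],"gripper": 80},
    {"dp": [0,0,0],"angular": [0,0,0],"gripper": 80},
    {"dp": [0,0,0],"angular": [0,0,0],"gripper": 80},
  ],
)

```text
clock: 12.3
position: [0.4401, 0.2915, 0.0846]
ee_rot: [0.583, 0.404, 0.58, -0.4]
contact_force: [-0.1, -0.9, 0.4]
width: 0.0803
```

```bash
python3 go.py .440 .2897 .083 -69
```

```text
clk 12.3 pos [0.4401 0.2915 0.0846] d mm [-0.1 -1.8 -1.6] dp units [ 0.013 -0.006  0.014] turn units [-0.0035 -0.0001 -0.005 ] yaw -69.3 tilt 0.45 F [-0.1 -0.9  0.4] w 0.0803 q [ 0.45  0.33  1.83 -0.    0.98  1.66]
```

Request:
arm_command(
  series=[
    {"dp": [0,0,0.012],"angular": [0,0,-0.005],"gripper": 80},
    {"dp": [0,0,0],"angular": [0,0,0],"gripper": 20},
    {"dp": [0,0,0],"angular": [0,0,0],"gripper": 20},
    {"dp": [0,0,0],"angular": [0,0,0],"gripper": 20},
    {"dp": [0,0,0],"angular": [0,0,0],"gripper": 20},
    {"dp": [0,0,0],"angular": [0,0,0],"gripper": 20},
    {"dp": [0,0,0],"angular": [0,0,0],"gripper": 20},
    {"dp": [0,0,0],"angular": [0,0,0],"gripper": 20},
  ],
  grip_force=70,
)

```text
clock: 13.3
position: [0.4411, 0.2903, 0.0855]
ee_rot: [0.582, 0.403, 0.582, -0.402]
contact_force: [0.2, -0.9, 0.4]
width: 0.0266
```

```bash
python3 go.py .440 .2897 .19 -69
```

```text
clk 13.3 pos [0.4411 0.2903 0.0855] d mm [ -1.1  -0.6 104.5] dp units [-0.871 -0.009  0.001] turn units [-0.0036 -0.0002 -0.0006] yaw -69.3 tilt 0.06 F [ 0.2 -0.9  0.4] w 0.0266 q [0.45 0.33 1.82 0.   0.99 1.66]
```

Request:
arm_command(
  series=[
    {"dp": [-0.12,0,0],"angular": [0,0,0],"gripper": 20},
    {"dp": [-0.25,0,0],"angular": [0,0,0],"gripper": 20},
    {"dp": [-0.3,0,0],"angular": [0,0,0],"gripper": 20},
    {"dp": [-0.3,0,0],"angular": [0,0,0],"gripper": 20},
    {"dp": [-0.15,0.02,0.1],"angular": [0,0,0],"gripper": 20},
    {"dp": [0,0.07,0.3],"angular": [0,0,0],"gripper": 20},
    {"dp": [0,0.1,0.42],"angular": [0,0,0],"gripper": 20},
    {"dp": [0,0.1,0.42],"angular": [0,0,0],"gripper": 20},
  ],
)

```text
clock: 14.3
position: [0.523, 0.1623, 0.2247]
ee_rot: [0.581, 0.398, 0.585, -0.402]
contact_force: [0.7, 0.9, -4.4]
width: 0.0265
```

```bash
python3 go.py .6246 .0263 .19 -69
```

```text
clk 14.3 pos [0.523  0.1623 0.2247] d mm [ 101.6 -136.   -34.7] dp units [0.284 0.383 1.363] turn units [ 0.0011 -0.001   0.0041] yaw -68.9 tilt 0.38 F [ 0.7  0.9 -4.4] w 0.0265 q [0.17 0.24 1.57 0.   1.34 1.38]
```

Request:
arm_command(
  series=[
    {"dp": [0,0.11,0.4],"angular": [0,0,0],"gripper": 20},
    {"dp": [0,0.11,0.4],"angular": [0,0,0],"gripper": 20},
    {"dp": [0,0.09,0.3],"angular": [0,0,0],"gripper": 20},
    {"dp": [0.05,0.04,0.15],"angular": [0,0,0],"gripper": 20},
    {"dp": [0.15,0,0],"angular": [0,0,0],"gripper": 20},
    {"dp": [0.2,0,0],"angular": [0,0,0],"gripper": 20},
    {"dp": [0.1,0,0],"angular": [0,0,0],"gripper": 20},
    {"dp": [0,0,0],"angular": [0,0,0],"gripper": 20},
  ],
)

```text
clock: 15.3
position: [0.6155, 0.0315, 0.161]
ee_rot: [0.578, 0.399, 0.587, -0.404]
contact_force: [0.6, 0.7, -3.5]
width: 0.0264
```

```bash
python3 go.py .6246 .0263 .125 -69
```

```text
clk 15.3 pos [0.6155 0.0315 0.161 ] d mm [  9.1  -5.2 -36. ] dp units [0.299 0.059 0.069] turn units [-0.0015 -0.0042  0.0083] yaw -69.1 tilt 0.84 F [ 0.6  0.7 -3.5] w 0.0264 q [-0.06  0.39  1.51  0.    1.25  1.14]
```

Request:
arm_command(
  series=[
    {"dp": [0,0.058,0.068],"angular": [0,-0.004,0.008],"gripper": 20},
    {"dp": [0,0,0],"angular": [0,0,0],"gripper": 20},
    {"dp": [0.12,0,0],"angular": [0,0,0],"gripper": 20},
    {"dp": [0.15,0,0],"angular": [0,0,0],"gripper": 20},
    {"dp": [0.07,0,0],"angular": [0,0,0],"gripper": 20},
    {"dp": [0,0,0],"angular": [0,0,0],"gripper": 20},
    {"dp": [0,0,0],"angular": [0,0,0],"gripper": 20},
    {"dp": [0,0,0],"angular": [0,0,0],"gripper": 20},
  ],
)

```text
clock: 16.3
position: [0.6275, 0.0266, 0.1211]
ee_rot: [0.584, 0.402, 0.581, -0.4]
contact_force: [0.3, 0.2, -4.2]
width: 0.0265
```

```bash
python3 go.py .6246 .0263 .112 -69; python3 -c "
from h import *
a=get_image('top');b=get_image('scene')
np.savez('top2.npz',**a);np.savez('scene2.npz',**b)
cv2.imwrite('pics/g3.png',np.hstack([cv2.resize(a['image'][145:205,260:332],(400,333),interpolation=cv2.INTER_CUBIC),cv2.resize(b['image'][180:240,315:387],(400,333),interpolation=cv2.INTER_CUBIC)]))"
```

```text
clk 16.3 pos [0.6275 0.0266 0.1211] d mm [-2.9 -0.3 -9.1] dp units [ 0.076 -0.024 -0.007] turn units [-0.001   0.0014 -0.0036] yaw -69.1 tilt 0.35 F [ 0.3  0.2 -4.2] w 0.0265 q [-0.07  0.43  1.56  0.    1.15  1.14]
```

View pics/g3.png

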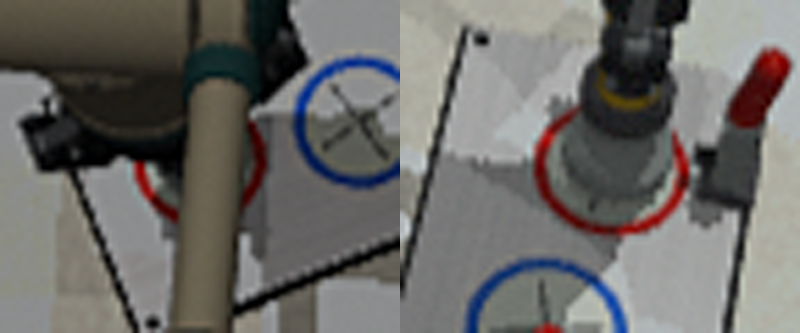

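Right crop: foot hovering inside the red ring ((612,172)), clamp clear. Centre it, lower to a few mm above and compare foot with ring numerically in the same camera.

Request:
arm_command(
  series=[
    {"dp": [0,-0.024,-0.007],"angular": [0,0,0],"gripper": 20},
    {"dp": [0,0,0],"angular": [0,0,0],"gripper": 20},
    {"dp": [0.04,0,0],"angular": [0,0,0],"gripper": 20},
    {"dp": [0.04,0,0],"angular": [0,0,0],"gripper": 20},
    {"dp": [0,0,0],"angular": [0,0,0],"gripper": 20},
    {"dp": [0,0,0],"angular": [0,0,0],"gripper": 20},
    {"dp": [0,0,0],"angular": [0,0,0],"gripper": 20},
    {"dp": [0,0,0],"angular": [0,0,0],"gripper": 20},
  ],
)

```text
clock: 17.4
position: [0.6247, 0.0263, 0.1113]
ee_rot: [0.585, 0.402, 0.58, -0.4]
contact_force: [0.4, 0.1, -4.5]
width: 0.0267
```

```bash
python3 go.py .6246 .0263 .109 -69
cat > foot.py <<'E'
# foot vs ring, both in scene camera: foot.py red|blue
import sys;from h import *;from scipy.optimize import least_squares
c0={'red':np.array([.6248,.0255]),'blue':np.array([.6437,-.0615])}[sys.argv[1]]
def fit(q,c,r):
    s=least_squares(lambda p:np.hypot(*(q[:,:2]-p).T)-r,c,loss='soft_l1',f_scale=.001);return s.x.round(4),len(q),np.median(abs(s.fun)).round(4)
def ring(b):
    h=cv2.cvtColor(b['image'],cv2.COLOR_BGR2HSV);P=pts(b)
    m=cv2.inRange(h,(100,90,60),(130,255,255)) if sys.argv[1]=='blue' else cv2.inRange(h,(0,110,60),(8,255,255))|cv2.inRange(h,(172,110,60),(180,255,255))
    m=(m>0)&(np.hypot(*(P[...,:2]-c0).transpose(2,0,1))<.05)&(abs(P[...,2]-.024)<.008)
    v,u=np.nonzero(m);w=np.array([ray(b,x,y,.024) for x,y in zip(u,v)]);return fit(w,c0,.033)
b=get_image('scene');np.savez('scene_l.npz',**b);a=dict(np.load('scene1.npz'))
P=pts(b).reshape(-1,3);d=np.hypot(*(P[:,:2]-c0).T)
print('ring before',ring(a),'now',ring(b))
for z0,z1,r in((.028,.036,.025),(.073,.085,.021)):
    q=P[(d<.045)&(P[:,2]>z0)&(P[:,2]<z1)];q=q[np.hypot(*(q[:,:2]-c0).T)>r-.008];print('slice',z0,fit(q,c0,r))
E
python3 foot.py red
```

```text
clk 17.4 pos [0.6247 0.0263 0.1113] d mm [-0.1  0.  -2.3] dp units [ 0.019 -0.001 -0.   ] turn units [-0.001   0.0017 -0.0042] yaw -69.1 tilt 0.41 F [ 0.4  0.1 -4.5] w 0.0267 q [-0.07  0.43  1.58  0.    1.13  1.14]
ring before (array([0.6249, 0.025 ]), 142, np.float64(0.0015)) now (array([0.625 , 0.0251]), 114, np.float64(0.0015))
slice 0.028 (array([0.6252, 0.0256]), 37, np.float64(0.001))
slice 0.073 (array([0.6233, 0.0251]), 28, np.float64(0.0003))
```

Request:
arm_command(
  series=[
    {"dp": [0.03,0,0],"angular": [0,-0.001,0.004],"gripper": 20},
    {"dp": [0.03,0,0],"angular": [0,0,0],"gripper": 20},
    {"dp": [0.02,0,0],"angular": [0,0,0],"gripper": 20},
    {"dp": [0.01,0,0],"angular": [0,0,0],"gripper": 20},
    {"dp": [0,0,0],"angular": [0,0,0],"gripper": 20},
    {"dp": [0,0,0],"angular": [0,0,0],"gripper": 20},
    {"dp": [0,0,0],"angular": [0,0,0],"gripper": 20},
    {"dp": [0,0,0],"angular": [0,0,0],"gripper": 20},
  ],
  grip_force=90,
)

```text
clock: 18.45
position: [0.6253, 0.0265, 0.1059]
ee_rot: [0.588, 0.405, 0.577, -0.397]
contact_force: [-0.9, 0.2, 3.2]
width: 0.0263
```

```bash
python3 go.py .6246 .0263 .0955 -69
```

```text
clk 18.45 pos [0.6253 0.0265 0.1059] d mm [ -0.7  -0.2 -10.4] dp units [ 0.087 -0.007 -0.001] turn units [-0.0008  0.0038 -0.0109] yaw -69.1 tilt 1.04 F [-0.9  0.2  3.2] w 0.0263 q [-0.07  0.43  1.59  0.    1.1   1.13]
```

Request:
arm_command(
  series=[
    {"dp": [0.03,0,0],"angular": [0,0.003,-0.009],"gripper": 20},
    {"dp": [0.03,0,0],"angular": [0,0,0],"gripper": 20},
    {"dp": [0.03,0,0],"angular": [0,0,0],"gripper": 20},
    {"dp": [0.03,0,0],"angular": [0,0,0],"gripper": 20},
    {"dp": [0.01,0,0],"angular": [0,0,0],"gripper": 20},
    {"dp": [0.01,0,0],"angular": [0,0,0],"gripper": 20},
    {"dp": [0.01,0,0],"angular": [0,0,0],"gripper": 20},
    {"dp": [0.01,0,0],"angular": [0,0,0],"gripper": 20},
  ],
)

```text
clock: 19.45
position: [0.6263, 0.0263, 0.0938]
ee_rot: [0.583, 0.401, 0.582, -0.4]
contact_force: [-4.4, -0.2, 11.1]
width: 0.0263
```

```bash
python3 go.py .6246 .0263 .0955 -69
```

```text
clk 19.45 pos [0.6263 0.0263 0.0938] d mm [-1.7  0.   1.7] dp units [-0.014 -0.013 -0.005] turn units [-0.001   0.0008 -0.0016] yaw -69.1 tilt 0.16 F [-4.4 -0.2 11.1] w 0.0263 q [-0.07  0.45  1.59 -0.    1.1   1.14]
```

Request:
arm_command(
  series=[
    {"dp": [0.012,-0.012,0],"angular": [0,0,0],"gripper": 20},
    {"dp": [0,0,0],"angular": [0,0,0],"gripper": 20},
    {"dp": [0,0,0],"angular": [0,0,0],"gripper": 20},
    {"dp": [0,0,0],"angular": [0,0,0],"gripper": 20},
    {"dp": [0,0,0],"angular": [0,0,0],"gripper": 20},
    {"dp": [0,0,0],"angular": [0,0,0],"gripper": 20},
    {"dp": [0,0,0],"angular": [0,0,0],"gripper": 20},
    {"dp": [0,0,0],"angular": [0,0,0],"gripper": 20},
  ],
)

```text
clock: 20.45
position: [0.6262, 0.0262, 0.0981]
ee_rot: [0.583, 0.402, 0.582, -0.4]
contact_force: [-2.9, 0.1, 5.0]
width: 0.0266
```

```bash
python3 go.py .6246 .0263 .14 -69; python3 foot.py red
```

```text
clk 20.45 pos [0.6262 0.0262 0.0981] d mm [-1.6  0.1 41.9] dp units [-0.349 -0.011 -0.006] turn units [-0.0011  0.0004 -0.002 ] yaw -69.1 tilt 0.18 F [-2.9  0.1  5. ] w 0.0266 q [-0.07  0.45  1.59  0.    1.1   1.14]
ring before (array([0.6249, 0.025 ]), 142, np.float64(0.0015)) now (array([0.625, 0.025]), 114, np.float64(0.0016))
slice 0.028 (array([0.6255, 0.025 ]), 58, np.float64(0.0012))
slice 0.073 (array([0.6231, 0.0289]), 95, np.float64(0.0024))
```

Request:
arm_command(
  series=[
    {"dp": [-0.1,0,0],"angular": [0,0,0],"gripper": 20},
    {"dp": [-0.2,0,0],"angular": [0,0,0],"gripper": 20},
    {"dp": [-0.2,0,0],"angular": [0,0,0],"gripper": 20},
    {"dp": [-0.1,0,0],"angular": [-0.1,0,0],"gripper": 20},
    {"dp": [0,0,0],"angular": [-0.11,0,0],"gripper": 20},
    {"dp": [0,0,0],"angular": [-0.11,0,0],"gripper": 20},
    {"dp": [0,0,0],"angular": [-0.11,0,0],"gripper": 20},
    {"dp": [0,0,0],"angular": [-0.11,0,0],"gripper": 20},
  ],
)

```text
clock: 21.5
position: [0.6262, 0.026, 0.1646]
ee_rot: [0.695, 0.116, 0.7, -0.116]
contact_force: [-0.1, 0.4, -4.4]
width: 0.0261
```

```bash
python3 go.py .6436 -.061 .165 21
```

```text
clk 21.5 pos [0.6262 0.026  0.1646] d mm [ 17.4 -87.    0.4] dp units [-0.005 -0.638  0.372] turn units [-0.4436 -0.0041 -0.0006] yaw -18.9 tilt 0.37 F [-0.1  0.4 -4.4] w 0.0261 q [-0.07  0.4   1.49  0.    1.26  0.26]
```

Request:
arm_command(
  series=[
    {"dp": [0,0,0],"angular": [-0.11,0,0],"gripper": 20},
    {"dp": [0,0,0],"angular": [-0.11,0,0],"gripper": 20},
    {"dp": [0,0,0],"angular": [-0.11,0,0],"gripper": 20},
    {"dp": [0,0,0],"angular": [-0.07,0,0],"gripper": 20},
    {"dp": [0,-0.15,-0.02],"angular": [0,0,0],"gripper": 20},
    {"dp": [0,-0.3,-0.05],"angular": [0,0,0],"gripper": 20},
    {"dp": [0,-0.22,-0.04],"angular": [0,0,0],"gripper": 20},
    {"dp": [0,0,0],"angular": [0,0,0],"gripper": 20},
  ],
)

```text
clock: 22.5
position: [0.6389, -0.0603, 0.1557]
ee_rot: [0.692, -0.11, 0.704, 0.111]
contact_force: [-0.7, 0.7, -3.7]
width: 0.0262
```

```bash
python3 go.py .6436 -.061 .113 21
```

```text
clk 22.5 pos [ 0.6389 -0.0603  0.1557] d mm [  4.7  -0.7 -42.7] dp units [ 0.355 -0.019  0.042] turn units [-0.0332 -0.0106 -0.0029] yaw 18.0 tilt 0.99 F [-0.7  0.7 -3.7] w 0.0262 q [-0.2   0.43  1.46 -0.    1.27 -0.51]
```

Request:
arm_command(
  series=[
    {"dp": [0,-0.018,0.042],"angular": [-0.033,-0.01,-0.003],"gripper": 20},
    {"dp": [0,0,0],"angular": [0,0,0],"gripper": 20},
    {"dp": [0.1,0,0],"angular": [0,0,0],"gripper": 20},
    {"dp": [0.15,0,0],"angular": [0,0,0],"gripper": 20},
    {"dp": [0.08,0,0],"angular": [0,0,0],"gripper": 20},
    {"dp": [0,0,0],"angular": [0,0,0],"gripper": 20},
    {"dp": [0,0,0],"angular": [0,0,0],"gripper": 20},
    {"dp": [0,0,0],"angular": [0,0,0],"gripper": 20},
  ],
)

```text
clock: 23.5
position: [0.643, -0.06, 0.112]
ee_rot: [0.694, -0.126, 0.697, 0.128]
contact_force: [0.5, -0.1, -4.7]
width: 0.0263
```

```bash
python3 go.py .6436 -.061 .113 21;python3 foot.py blue; python3 -c "
from h import *
b=dict(np.load('scene_l.npz'));a=dict(np.load('top0.npz'))
cv2.imwrite('pics/g4.png',cv2.resize(b['image'][180:280,300:400],(500,500),interpolation=cv2.INTER_CUBIC))"
```

```text
clk 23.5 pos [ 0.643 -0.06   0.112] d mm [ 0.6 -1.   1. ] dp units [-0.008 -0.01   0.001] turn units [-0.0031 -0.0028 -0.002 ] yaw 20.7 tilt 0.31 F [ 0.5 -0.1 -4.7] w 0.0263 q [-0.2   0.46  1.52  0.    1.17 -0.56]
ring before (array([ 0.6434, -0.0623]), 149, np.float64(0.0013)) now (array([ 0.6434, -0.0622]), 114, np.float64(0.0014))
slice 0.028 (array([ 0.6438, -0.0643]), 23, np.float64(0.0018))
slice 0.073 (array([ 0.6436, -0.0625]), 24, np.float64(0.0004))
```

View pics/g4.png

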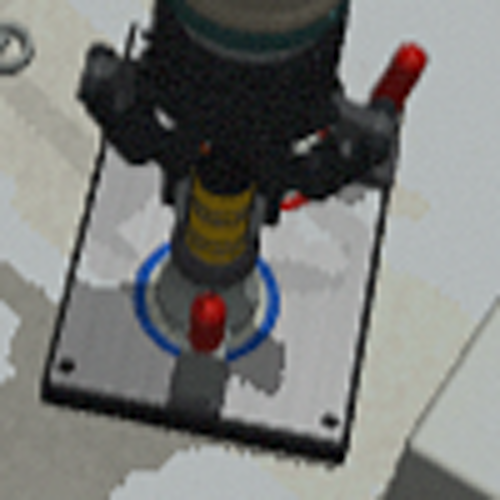

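Foot is inside the blue ring (crop (210,300)); clamp handle in front only by perspective. Pressing.

Request:
arm_command(
  series=[
    {"dp": [0.03,0,0],"angular": [0,0,0],"gripper": 20},
    {"dp": [0.03,0,0],"angular": [0,0,0],"gripper": 20},
    {"dp": [0.03,0,0],"angular": [0,0,0],"gripper": 20},
    {"dp": [0.03,0,0],"angular": [0,0,0],"gripper": 20},
    {"dp": [0.03,0,0],"angular": [0,0,0],"gripper": 20},
    {"dp": [0.03,0,0],"angular": [0,0,0],"gripper": 20},
    {"dp": [0.02,0,0],"angular": [0,0,0],"gripper": 20},
    {"dp": [0.01,0,0],"angular": [0,0,0],"gripper": 20},
  ],
)

```text
clock: 24.55
position: [0.6437, -0.0602, 0.0995]
ee_rot: [0.697, -0.128, 0.695, 0.127]
contact_force: [-3.3, 0.8, 10.4]
width: 0.0261
```

```bash
python3 go.py .6436 -.061 .0945 21
```

```text
clk 24.55 pos [ 0.6437 -0.0602  0.0995] d mm [-0.1 -0.8 -5. ] dp units [ 0.042 -0.006 -0.003] turn units [-0.0028  0.0015  0.0014] yaw 20.7 tilt 0.18 F [-3.3  0.8 10.4] w 0.0261 q [-0.2   0.47  1.54 -0.    1.13 -0.56]
```

Request:
arm_command(
  series=[
    {"dp": [0.03,0,0],"angular": [0,0,0],"gripper": 20},
    {"dp": [0.03,0,0],"angular": [0,0,0],"gripper": 20},
    {"dp": [0.03,0,0],"angular": [0,0,0],"gripper": 20},
    {"dp": [0.02,0,0],"angular": [0,0,0],"gripper": 20},
    {"dp": [0.015,0,0],"angular": [0,0,0],"gripper": 20},
    {"dp": [0.015,0,0],"angular": [0,0,0],"gripper": 20},
    {"dp": [0.015,0,0],"angular": [0,0,0],"gripper": 20},
    {"dp": [0.015,0,0],"angular": [0,0,0],"gripper": 20},
  ],
)

```text
clock: 25.55
position: [0.6432, -0.0602, 0.0964]
ee_rot: [0.699, -0.129, 0.692, 0.126]
contact_force: [-2.3, 1.1, 8.8]
width: 0.0263
```

```bash
python3 go.py .6436 -.061 .0945 21; python3 foot.py blue
```

```text
clk 25.55 pos [ 0.6432 -0.0602  0.0964] d mm [ 0.4 -0.8 -1.9] dp units [ 0.016 -0.007  0.001] turn units [-0.0026  0.0055  0.0045] yaw 20.8 tilt 0.64 F [-2.3  1.1  8.8] w 0.0263 q [-0.2   0.47  1.55 -0.    1.11 -0.56]
ring before (array([ 0.6434, -0.0623]), 149, np.float64(0.0013)) now (array([ 0.6435, -0.0624]), 114, np.float64(0.0014))
slice 0.028 (array([ 0.6444, -0.0627]), 26, np.float64(0.0007))
slice 0.073 (array([ 0.6421, -0.0578]), 99, np.float64(0.002))
```

Request:
arm_command(
  series=[
    {"dp": [-0.1,0,0],"angular": [0,0,0],"gripper": 20},
    {"dp": [-0.22,0,0],"angular": [0,0,0],"gripper": 20},
    {"dp": [-0.3,0,0],"angular": [0,0,0],"gripper": 20},
    {"dp": [-0.3,0,0],"angular": [0,0,0],"gripper": 20},
    {"dp": [-0.15,-0.04,-0.1],"angular": [0,0,0],"gripper": 20},
    {"dp": [0,-0.12,-0.28],"angular": [0,0,0],"gripper": 20},
    {"dp": [0,-0.17,-0.4],"angular": [0,0,0],"gripper": 20},
    {"dp": [0,-0.17,-0.4],"angular": [0,0,0],"gripper": 20},
  ],
)

```text
clock: 26.6
position: [0.5279, -0.1682, 0.2249]
ee_rot: [0.698, -0.131, 0.693, 0.127]
contact_force: [0.6, -0.4, -4.3]
width: 0.0262
```

```bash
python3 go.py .411 -.286 .2 21
```

```text
clk 26.6 pos [ 0.5279 -0.1682  0.2249] d mm [-116.9 -117.8  -24.9] dp units [ 0.204 -0.564 -1.263] turn units [0.001  0.0037 0.0044] yaw 21.1 tilt 0.51 F [ 0.6 -0.4 -4.3] w 0.0262 q [-0.43  0.24  1.57 -0.    1.32 -0.8 ]
```

Request:
arm_command(
  series=[
    {"dp": [0,-0.17,-0.38],"angular": [0,0,0],"gripper": 20},
    {"dp": [0,-0.17,-0.38],"angular": [0,0,0],"gripper": 20},
    {"dp": [0,-0.12,-0.27],"angular": [0,0.003,0.004],"gripper": 20},
    {"dp": [0.05,-0.06,-0.13],"angular": [0,0,0],"gripper": 20},
    {"dp": [0.2,0,0],"angular": [0,0,0],"gripper": 20},
    {"dp": [0.25,0,0],"angular": [0,0,0],"gripper": 20},
    {"dp": [0.15,0,0],"angular": [0,0,0],"gripper": 20},
    {"dp": [0,0,0],"angular": [0,0,0],"gripper": 20},
  ],
)

```text
clock: 27.6
position: [0.4019, -0.282, 0.1395]
ee_rot: [0.691, -0.125, 0.7, 0.128]
contact_force: [0.3, 1.0, -3.4]
width: 0.0261
```

```bash
python3 go.py .411 -.286 .095 21
```

```text
clk 27.6 pos [ 0.4019 -0.282   0.1395] d mm [  9.1  -4.  -44.5] dp units [ 0.369 -0.06   0.063] turn units [-0.0046 -0.007  -0.0042] yaw 20.6 tilt 0.73 F [ 0.3  1.  -3.4] w 0.0261 q [-0.75  0.23  1.82 -0.01  1.11 -1.1 ]
```

Request:
arm_command(
  series=[
    {"dp": [0,-0.06,0.063],"angular": [-0.004,-0.006,-0.004],"gripper": 20},
    {"dp": [0,0,0],"angular": [0,0,0],"gripper": 20},
    {"dp": [0.12,0,0],"angular": [0,0,0],"gripper": 20},
    {"dp": [0.15,0,0],"angular": [0,0,0],"gripper": 20},
    {"dp": [0.08,0,0],"angular": [0,0,0],"gripper": 20},
    {"dp": [0,0,0],"angular": [0,0,0],"gripper": 20},
    {"dp": [0,0,0],"angular": [0,0,0],"gripper": 20},
    {"dp": [0,0,0],"angular": [0,0,0],"gripper": 20},
  ],
)

```text
clock: 28.6
position: [0.4136, -0.288, 0.0978]
ee_rot: [0.696, -0.131, 0.694, 0.127]
contact_force: [0.2, 0.5, -5.1]
width: 0.0258
```

```bash
python3 go.py .411 -.286 .089 21
```

```text
clk 28.6 pos [ 0.4136 -0.288   0.0978] d mm [-2.6  2.  -8.8] dp units [ 0.073  0.024 -0.015] turn units [0.0002 0.0008 0.0035] yaw 21.0 tilt 0.33 F [ 0.2  0.5 -5.1] w 0.0258 q [-0.75  0.28  1.86 -0.    0.99 -1.11]
```

Lower gently to contact, then check force before release.

Request:
arm_command(
  series=[
    {"dp": [0.03,0,0],"angular": [0,0,0.003],"gripper": 20},
    {"dp": [0.03,0,0],"angular": [0,0,0],"gripper": 20},
    {"dp": [0.015,0,0],"angular": [0,0,0],"gripper": 20},
    {"dp": [0.01,0,0],"angular": [0,0,0],"gripper": 20},
    {"dp": [0.005,0,0],"angular": [0,0,0],"gripper": 20},
    {"dp": [0,0,0],"angular": [0,0,0],"gripper": 20},
    {"dp": [0,0,0],"angular": [0,0,0],"gripper": 20},
    {"dp": [0,0,0],"angular": [0,0,0],"gripper": 20},
  ],
)

```text
clock: 29.6
position: [0.4143, -0.2887, 0.0886]
ee_rot: [0.696, -0.13, 0.694, 0.128]
contact_force: [-0.7, 0.3, 0.3]
width: 0.0263
```

```bash
python3 go.py .411 -.286 .0885 21
```

```text
clk 29.6 pos [ 0.4143 -0.2887  0.0886] d mm [-3.3  2.7 -0.1] dp units [ 0.001  0.031 -0.017] turn units [0.0002 0.0015 0.0021] yaw 21.0 tilt 0.24 F [-0.7  0.3  0.3] w 0.0263 q [-0.75  0.3   1.87  0.    0.97 -1.11]
```

Request:
arm_command(
  series=[
    {"dp": [0,0,0],"angular": [0,0,0],"gripper": 60},
    {"dp": [0,0,0],"angular": [0,0,0],"gripper": 75},
    {"dp": [0,0,0],"angular": [0,0,0],"gripper": 80},
    {"dp": [0,0,0],"angular": [0,0,0],"gripper": 80},
    {"dp": [0,0,0],"angular": [0,0,0],"gripper": 80},
    {"dp": [-0.05,0,0],"angular": [0,0,0],"gripper": 80},
    {"dp": [-0.15,0,0],"angular": [0,0,0],"gripper": 80},
    {"dp": [-0.25,0,0],"angular": [0,0,0],"gripper": 80},
  ],
)

```text
clock: 30.6
position: [0.414, -0.2885, 0.1428]
ee_rot: [0.696, -0.129, 0.695, 0.128]
contact_force: [0.2, 0.3, 0.5]
width: 0.0801
```

Request:
arm_command(
  series=[
    {"dp": [-0.3,0,0],"angular": [0,0,0],"gripper": 80},
    {"dp": [-0.3,0,0],"angular": [0,0,0],"gripper": 80},
    {"dp": [-0.2,0,0],"angular": [0,0,0],"gripper": 80},
    {"dp": [0,0.3,0.3],"angular": [0,0,0],"gripper": 80},
    {"dp": [0,0.4,0.3],"angular": [0,0,0],"gripper": 80},
    {"dp": [0,0.4,0.3],"angular": [0,0,0],"gripper": 80},
    {"dp": [0,0.2,0.1],"angular": [0,0,0],"gripper": 80},
    {"dp": [0,0,0],"angular": [0,0,0],"gripper": 80},
  ],
)

```text
clock: 31.6
position: [0.4737, -0.097, 0.2481]
ee_rot: [0.7, -0.131, 0.691, 0.124]
contact_force: [-0.6, -0.2, 1.0]
width: 0.08
```

```bash
python3 go.py .411 -.286 .2 21
python3 - <<'E'
from h import *
from scipy.optimize import least_squares
a=get_image('top');b=get_image('scene')
both=np.concatenate([pts(x).reshape(-1,3) for x in(a,b)])
for z0,z1,r,R in((.008,.017,.025,.045),(.075,.12,.014,.03)):
    d=np.hypot(*(both[:,:2]-[.414,-.289]).T);q=both[(d<R)&(both[:,2]>z0)&(both[:,2]<z1)]
    s=least_squares(lambda p:np.hypot(*(q[:,:2]-p).T)-r,[.414,-.289],loss='soft_l1',f_scale=.001);print(z0,len(q),s.x.round(4))
cv2.imwrite('pics/g5.png',np.vstack([cv2.resize(a['image'],(480,300)),cv2.resize(b['image'],(480,300))]))
E
```

```text
clk 31.6 pos [ 0.4737 -0.097   0.2481] d mm [ -62.7 -189.   -48.1] dp units [ 0.407 -1.281 -1.052] turn units [-0.0019  0.0062  0.0079] yaw 20.8 tilt 0.9 F [-0.6 -0.2  1. ] w 0.08 q [-0.34  0.12  1.67 -0.    1.34 -0.71]
0.008 171 [ 0.4156 -0.2918]
0.075 165 [ 0.4161 -0.291 ]
```

View pics/g5.png

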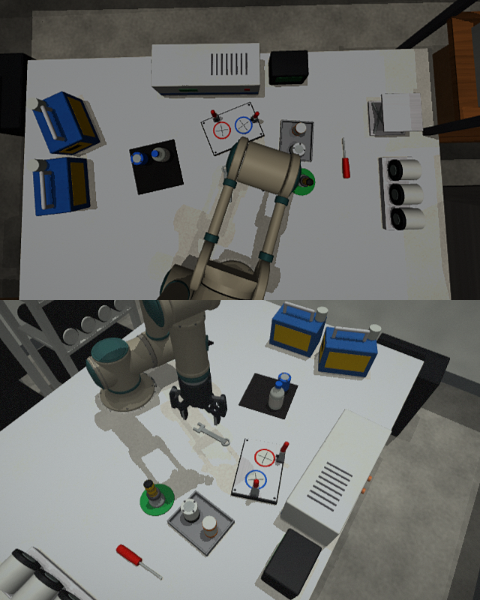

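The punch stands upright on the green pad (scene crop (153,497)). The pump is in the tray, and the bottle, spare pump, driver and wrench are unmoved. Handing in.

```bash
python3 -c "
from rig import sign_off,get_state
print(sign_off(),get_state()['clock'])"
```

```text
the job is handed in; nothing more can be done
the job is handed in; nothing more can be done
```

The job is done and handed in at about 32 s of the 70 s allowed; the hand-in gave no verdict.

- **Pump head:** it was moved from the red ring and stands upright in the free half of the tray. The final picture shows the cartridge beside it unmoved.
- **Red ring:** while pressed, the foot was within about 1 mm of the ring centre (5 mm allowed). I saw no direct sign of the snap. At about 8 to 12.5 mm of travel the press force was about 9 to 15 N, which fits the force after a snap and not the 14 to 19 N expected without one.
- **Blue ring:** while pressed, the foot was about 1 mm from the ring centre. The snap showed as a force drop: wrist force went from 10.4 N to 8.8 N while the barrel moved 3 mm deeper.
- **Green pad:** the punch stands upright about 7 mm from the pad centre (30 mm allowed). It was set down with about 4.5 N, well below the 14 N that trips it.
- **Other checks:** in the final picture the bottle, blue pump head, driver and wrench look where they were, and the gripper is clear of everything.

One check disagreed. The first foot reading over the blue ring, partly hidden by the clamp handle, was 2 mm off; the reading taken while pressed was good. The two cameras also differed by about 3 mm in y on the ring positions. I therefore compared foot and ring within one camera.

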